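Transfer a housing between two push-push latch nests

TASK

The finished housing with the black mark is locked down in the blue marking nest. Press it once, gently, so that the latch lets go and it pops up, lift it out, set it into the well of the raised orange reading nest and press it down until that nest's latch locks. Leave the blue nest empty and raised, push on housing and nests with no more than about 15 N, never tip the housing over, and leave everything else on the bench where it is.

Things in the scene. Friction and masses are not known exactly. Their poses are not given: they have to be found in the camera images.
- housing: The finished housing: mint-green upright block 44 x 30 x 50 mm (x, y, z), about 0.13 to 0.22 kg; its top 3 mm is a white cap 38 x 24 mm with a 12 mm black square; the lowest 2 mm is stepped in to 41 x 27 mm. Origin: centre of its underside, z up. It fits a well either way round. It starts locked down in the blue nest. Two blanks of the same shape, without white cap, stand in the red bin.
- housing_top (a point): Centre of the top of the white cap, 50 mm above the underside: the place to press. Locked down, it is 7 to 11 mm above the nest's top; popped up, 20 mm: grip the housing then across its 30 mm sides.
- mark_nest: Blue marking nest, fixed: block 110 x 84 x 64 mm (x, y, z), origin at the centre of its underside, 8 mm above the bench. In its top a well 48 x 34 mm (x, y) whose steel lead-in bevel is 4 mm wide, 5 mm deep. The well's floor is a spring pad on a push-push latch: its top is 30 mm below the block's top when raised, 39 to 43 mm when locked. Turned by up to 0.35 rad.
- read_nest: Orange reading nest, same build, sizes, axes and latch as the blue one, turned by up to 0.35 rad. It starts empty and raised. Either nest may be on the robot's left.
- mark_mouth (a point): Centre of the blue well at the level of the block's top (64 mm above its underside). A yellow pin 8 mm thick, 40 mm from here towards the block's -x end, moves with the pad: it stands 16 mm above the block when raised, 3 to 7 mm when locked.
- read_mouth (a point): Centre of the orange well at the level of the block's top; yellow pin as on the blue nest.
- mark_pad (a joint): Blue pad's travel in m below its raised height: 0 raised, 0.009 to 0.013 locked. Pushing takes 3 to 7 N until the latch trips, between 0.014 and 0.0185, differing from latch to latch; right behind that a rubber bumper of some 4 N/mm: a slow press (10 mm/s) to 11 to 12 N, held a moment, trips it; over 18 N is too much. Let go, and it rises to locked, or after the next such press to raised.
- read_pad (a joint): The same for the orange nest's pad, same forces, its own trip depth. On both, a press that stops short of the trip changes nothing, nor does the housing's weight alone.
- bin: Red open bin 160 x 120 x 45 mm, origin at the centre of its underside. Bystander.
- blank_a: Blank mint housing without white cap, standing in the red bin; origin at the centre of its underside. Bystander.
- blank_b: Second blank housing in the red bin. Bystander.
- bottle: White bottle, 56 mm across, 100 mm tall, origin at the centre of its underside. Bystander.
- driver: Screwdriver lying on the bench. Bystander.
- wrench: Flat steel wrench lying on the bench. Bystander.
- cup: Blue cup, 70 mm across, 60 mm tall, origin at the centre of its underside. Bystander.

How it is judged:
By the outcome, as a careful person would: the job done as asked, in the order asked, and still so for the second after the job is handed in, with the robot touching nothing.
It also fails if it takes over 64 s, if anything falls off the work surface, if the arm or the gripper's body presses on something with over 40 N, if the wrist force passes 120 N, or if a joint passes its speed limit or range.

ROBOT

A 6-joint arm with a two-finger parallel gripper is mounted at the origin on the work surface. World frame = base frame: x ahead of the robot, y to its left, z up, the work surface at z = 0. Lengths are in m, angles in rad, forces in N, time in s.
With the tool pointing down it reaches from about 0.3 to 0.75 m from the base axis. Payload 8.5 kg.
Tool frame: the origin (TCP) lies midway between the tips of the shut fingers; the grasp point (between the pads) lies ctrl.tcp_to_grasp behind it (ctrl.tcp_to_grasp is the distance from the TCP to the grasp point, in m); z points along the fingers, y is the line along which they close (so a half turn about z gives the same grasp; the last joint's range is limited). The gripper opens to 85 mm and grips with 20 to 120 N. Pads are 22 mm wide; open, the fingers measure 114 mm over their backs; the gripper's body (76 mm by 85 mm) begins 54 mm behind the grasp point. The pads swing forward as they close: fully open they stand 13 mm farther back than shut.
Start: joints at [1.02, 0.381, 1.297, -0, 1.464, -0.215], TCP at [0.181, 0.519, 0.231] pointing down, gripper open.
Joint ranges: [-3.11, 3.11], [-0.89, 2.33], [0.22, 2.48], [-1.42, 4.56], [0.17, 2.85], [-2.88, 2.88]. Speed limits (rad/s): [2.39, 2.39, 3.14, 3.14, 3.14, 3.14].

INTERFACE

Orientations are given as a unit quaternion [w, x, y, z].
In Python, from station import ctrl, viewer, masks_of gives the robot as it stands.
- The arm moves only by the shell command python3 -m pendant 'ROWS' [FORCE]. ROWS is JSON, a list of rows, each a list of 7 numbers: the shift along the tool's x, y, z in mm, then the turn, a rotation vector about the tool's x, y, z in degrees, then the opening, from 0 (shut) to 1 (fully open). A call has 1 to 10 rows; each row is the pose to reach, as a shift and turn from the pose commanded when the call began, along the tool's axes at that moment; what a row does not reach only later rows make up. A row lasts 1/10 s, in which the tool goes at most 50 mm and 8.59 degrees, less where a joint would pass 70% of its speed; a pose out of reach is approached as far as the arm can. A call with a gripper value outside its range is refused whole. The fingers move at their own pace and stop on an object; FORCE is the grip in N (left out, the last holds). Time passes only in rows, so rows that repeat a pose let the fingers close. It gives the time, the measured TCP pose, the force, the opening and the grip force at its end, in the units of the state.
- ctrl.state(): the state, without advancing time (a new reading comes with each control period).
- viewer.get_image(name): name is "side" or "top"; returns a dict with "pixels" (480x640x3 uint8, red, green, blue), "intrinsics" (3x3 intrinsics, pixels), "k1" (the pictures are not rectified: a ray, as slopes to the right and down, at radius r is drawn at 1 + k1 r^2 times it, then the intrinsics apply), "extrinsics" (4x4, takes a point from camera to world coordinates). Camera axes: x right, y down, z forward; pixel columns grow to the right and rows downward; lengths in m; the calibration is good to about 2 mm. A picture is of the moment at which its call begins. There is no depth.
- ctrl.sign_off(): hands the job in; it is judged then, once.
Trained networks look in the newest picture that a camera, given by its name, has taken for a name from the list of things; names that differ only in an ending like _2 or _b are one class to them, and where a whole thing is asked for, a point or a joint stands for the part that bears it (a point fixed in the world has none). Each returns a list of dicts, best first, with "conf" (0 to 1); they miss things now and then, are a little off and sometimes report something else, mostly with a low value. They report only what shows in the picture. A call takes as long as a camera call.
- masks_of(camera, label): "pixels" (480x640 bool, what is visible of it) and "extent" ([left, top, right, bottom] in pixels, round what is visible of it).
The state is a dict: "clock": time; "joint_pos": joint angles; "joint_velocities": joint speeds; "joint_efforts": joint torques, N m; "eef_pos": TCP position; "tool_rot": TCP orientation; "contact_force": force on the tool from outside, world axes, zero at the start; "moment": the same for the moment, N m; "grip_width": finger opening in m; "grip_force": force on a finger pad.
Only numpy, scipy, OpenCV 4.12 (cv2) and the standard library are available. Lean on these libraries where they do the work, as an engineer would, in place of code of your own. Each camera call takes 0.05 s, during which the arm holds its last target. There are 200 camera calls.

## Working session

There is one attempt and no reset: what is moved stays moved. The work goes in short steps, Python scripts to look and compute and a shell command to move; the robot and the scene stay as the last step left them, time stands still between calls to the robot, and variables do not carry over. Pictures are saved under pics/ and viewed, at most 10 in all, crops included, and the job is handed in when it is done.

```bash
ls; mkdir -p pics
python3 - <<'E'
from station import ctrl, viewer, masks_of
import cv2, numpy as np
s=ctrl.state(); print({k:np.round(v,4).tolist() for k,v in s.items()}, ctrl.tcp_to_grasp)
for c in("top","side"):
    d=viewer.get_image(c); cv2.imwrite(f"pics/{c}0.png",d["pixels"][:,:,::-1])
    print(c,np.round(d["intrinsics"],1).tolist(),d["k1"],np.round(d["extrinsics"],4).tolist())
    for l in("housing","housing_top","mark_nest","read_nest","mark_mouth","read_mouth","mark_pad","read_pad"):
        for m in masks_of(c,l)[:2]: print(l,round(m["conf"],2),m["extent"],int(m["pixels"].sum()))
E
```

```text
pics
{'clock': 0.0, 'joint_pos': [1.0197, 0.3813, 1.2983, 0.0, 1.4636, -0.2153], 'joint_velocities': [-0.0003, 0.0, 0.0016, -0.0003, 0.0003, 0.0017], 'joint_efforts': [0.0025, -44.8446, -23.1288, -0.0, 0.0046, 0.0], 'eef_pos': [0.1811, 0.519, 0.2307], 'tool_rot': [-0.0003, 0.1671, 0.9859, -0.0007], 'contact_force': [0.3018, 0.4521, 0.9957], 'moment': [0.0269, -0.0082, 0.0393], 'grip_force': 0.0, 'grip_width': 0.0852} 0.0187
top [[453.1, 0.0, 313.8], [0.0, 453.1, 234.6], [0.0, 0.0, 1.0]] -0.10048066231219463 [[0.0018, -0.996, 0.0891, 0.4235], [-0.9994, 0.0014, 0.0357, -0.0089], [-0.0357, -0.0891, -0.9954, 1.0194], [0.0, 0.0, 0.0, 1.0]]
housing 0.88 [233.4, 180.8, 250.0, 204.0] 310
housing_top 0.55 [232.1, 179.8, 251.5, 203.5] 318
mark_nest 0.86 [218.9, 165.8, 268.5, 222.4] 2003
mark_nest 0.49 [373.4, 184.1, 423.7, 239.6] 2350
read_nest 0.75 [374.6, 185.2, 427.3, 244.3] 2357
mark_mouth 0.85 [221.5, 164.7, 268.1, 224.9] 1975
read_mouth 0.73 [371.2, 180.6, 424.1, 240.9] 2392
read_pad 0.55 [388.7, 202.4, 403.0, 231.8] 283
side [[524.4, 0.0, 317.8], [0.0, 524.4, 233.8], [0.0, 0.0, 1.0]] 0.02895849672539291 [[0.8287, -0.4222, 0.3675, 0.0422], [-0.5595, -0.609, 0.5622, -0.7616], [-0.0135, -0.6715, -0.7409, 1.0949], [0.0, 0.0, 0.0, 1.0]]
housing 0.5 [291.3, 185.8, 311.3, 200.5] 175
housing_top 0.57 [290.7, 187.3, 313.1, 199.6] 164
mark_nest 0.76 [278.7, 182.3, 325.1, 224.1] 1263
read_nest 0.58 [333.2, 256.9, 386.9, 313.8] 2046
mark_mouth 0.65 [333.5, 253.6, 385.5, 314.6] 2030
mark_mouth 0.6 [276.9, 177.8, 323.4, 222.2] 1332
read_mouth 0.65 [328.3, 252.4, 385.0, 313.6] 2119
read_pad 0.58 [348.7, 279.6, 363.6, 286.2] 105
read_pad 0.52 [190.8, 189.2, 204.7, 227.6] 213
```

Run:
```python
import cv2, numpy as np
t=cv2.imread("pics/top0.png");s=cv2.imread("pics/side0.png")
r=lambda a,x,y,w,h:cv2.resize(a[y:y+h,x:x+w],(400,300),interpolation=cv2.INTER_CUBIC)
cv2.imwrite("pics/c1.png",np.vstack([np.hstack([r(t,200,155,100,75),r(t,350,175,100,75)]),np.hstack([r(s,255,155,100,75),r(s,310,248,100,75)])]))
cv2.imwrite("pics/c2.png",np.hstack([cv2.resize(t,(400,300),interpolation=3),cv2.resize(s,(400,300),interpolation=3)]))
```

```text
(no output)
```

View pics/c1.png

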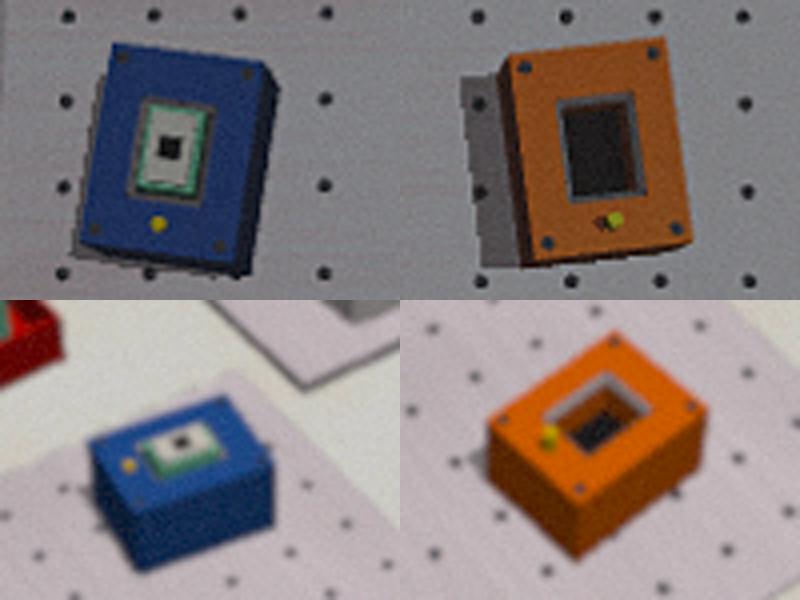

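View pics/c2.png

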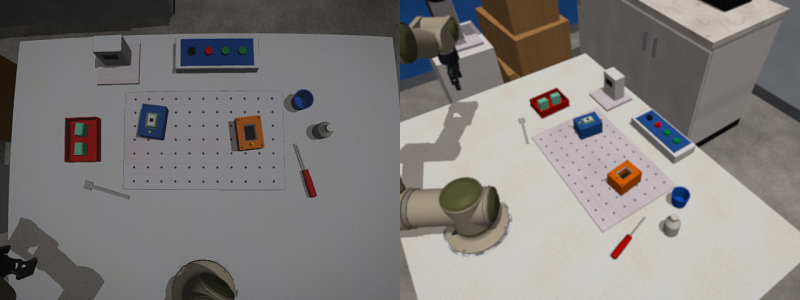

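```bash
cat > h.py <<'E'
import cv2, numpy as np
from scipy.optimize import minimize, least_squares
from station import ctrl, viewer, masks_of
def proj(d,P):
    E=np.asarray(d["extrinsics"]);K=np.asarray(d["intrinsics"])
    p=(np.atleast_2d(P)-E[:3,3])@E[:3,:3]; s=p[:,:2]/p[:,2:]
    s=s*(1+d["k1"]*(s**2).sum(1,keepdims=True))
    return s*[K[0,0],K[1,1]]+K[:2,2]
def box(x,y,z0,yaw,dx,dy,h):
    c,s=np.cos(yaw),np.sin(yaw)
    return np.array([[x+c*a-s*b,y+s*a+c*b,z] for a in(-dx/2,dx/2) for b in(-dy/2,dy/2) for z in(z0,z0+h)])
def tri(ds,uv):
    f=lambda X:np.concatenate([proj(d,X)[0]-u for d,u in zip(ds,uv)])
    r=least_squares(f,[.5,0,.08]);return r.x,np.abs(r.fun).max()
def hsvmask(img,lo,hi):
    return cv2.inRange(cv2.cvtColor(img,cv2.COLOR_RGB2HSV),np.array(lo),np.array(hi))
S=8
def up(d,roi):
    x,y,w,h=roi
    return cv2.resize(d["pixels"][y:y+h,x:x+w],None,fx=S,fy=S,interpolation=cv2.INTER_CUBIC)
def bigpoly(m):
    cs,_=cv2.findContours(m,cv2.RETR_EXTERNAL,cv2.CHAIN_APPROX_NONE)
    return cv2.convexHull(max(cs,key=cv2.contourArea))
def fit(obs,x0,dims):
    # obs: (d,roi,mask) ; pose x,y,z0,yaw
    def cost(p,each=False):
        t=[]
        for d,(x,y,w,h),m in obs:
            q=(proj(d,box(*p,*dims))-[x,y]+.5)*S-.5
            r=np.zeros(m.shape,np.uint8)
            cv2.fillConvexPoly(r,np.round(cv2.convexHull(q.astype(np.float32))*16).astype(np.int32),255,shift=4)
            t.append((r!=m).sum()/S/S)
        return t if each else sum(t)
    best=None
    for dy in(-.15,0,.15):
        a=np.array(x0)+[0,0,0,dy]
        sim=np.vstack([a]+[a+e for e in np.diag([.01,.01,.01,.15])])
        r=minimize(cost,a,method="Nelder-Mead",options=dict(initial_simplex=sim,xatol=1e-5,fatol=.01,maxiter=600))
        if best is None or r.fun<best.fun: best=r
    return best.x,cost(best.x,True)
E
cat > m1.py <<'E'
from h import *
D={c:viewer.get_image(c) for c in("top","side")}
R=dict(blue=dict(top=(205,155,80,80),side=(265,170,75,65)),orange=dict(top=(360,170,80,85),side=(320,245,80,80)))
H=dict(blue=((100,110,30),(125,255,255)),orange=((3,130,40),(18,255,255)))
G=dict(blue=[.52,.15,.008,-.1],orange=[.47,-.19,.008,.1])
vis=[]
for n in R:
    obs=[]
    for c in D:
        u=up(D[c],R[n][c]);m=hsvmask(u,*H[n])
        f=np.zeros_like(m);cv2.fillConvexPoly(f,bigpoly(m),255);obs.append((D[c],R[n][c],f))
    p,e=fit(obs,G[n],(.11,.084,.064));print(n,np.round(p,4),np.round(e,1),[int((o[2]>0).sum()/64) for o in obs])
    for i in(0,1):print("  single z fixed",np.round(fit([obs[i]],p,(.11,.084,.064))[0],4))
    for c in D:
        u=up(D[c],R[n][c])[:,:,::-1].copy();x,y,_,_=R[n][c]
        q=lambda P:tuple(np.round((proj(D[c],P)[0]-[x,y]+.5)*S-.5).astype(int).tolist())
        b=box(*p,.11,.084,.064)
        for i,j in((1,3),(3,7),(7,5),(5,1),(0,2),(2,6),(6,4),(4,0)):cv2.line(u,q(b[i]),q(b[j]),(255,0,255),1)
        w=box(p[0],p[1],p[2]+.064,p[3],.056,.042,0)
        for i,j in((1,3),(3,7),(7,5),(5,1)):cv2.line(u,q(w[i]),q(w[j]),(0,255,255),1)
        vis.append(cv2.resize(u,(400,300)))
# black square on cap
uv=[]
for c in D:
    u=up(D[c],R["blue"][c]);x,y,_,_=R["blue"][c]
    g=u.min(2); cap=((u.min(2)>110)).astype(np.uint8)*255
    hull=np.zeros_like(cap);cv2.fillConvexPoly(hull,bigpoly(cap),255);hull=cv2.erode(hull,np.ones((9,9)))
    k=np.argwhere((hull>0)&(g<90)); 
    uv.append((k.mean(0)[::-1]+.5)/S-.5+[x,y]);print(c,uv[-1],len(k)/64)
print("mark",tri(D.values(),uv))
cv2.imwrite("pics/fit1.png",np.vstack([np.hstack(vis[:2]),np.hstack(vis[2:])]))
E
python3 m1.py
```

```text
blue [ 0.6016  0.1803 -0.0014 -0.1526] [110.7 133.7] [2177, 1370]
  single z fixed [ 0.6077  0.1861 -0.0278 -0.1425]
  single z fixed [ 0.6293  0.231  -0.0541 -0.1352]
orange [ 0.5579 -0.1565  0.0037  0.1139] [118.7 109.4] [2187, 1931]
  single z fixed [ 0.5615 -0.1609 -0.0169  0.1049]
  single z fixed [ 0.5718 -0.1385 -0.0252  0.1139]
top [244.02182375 194.99928269] 2412.4375
side [300.16947318 201.6863943 ] 1285.953125
mark (array([0.6015044 , 0.1833873 , 0.02575132]), np.float64(0.17909925511344227))
```

View pics/fit1.png

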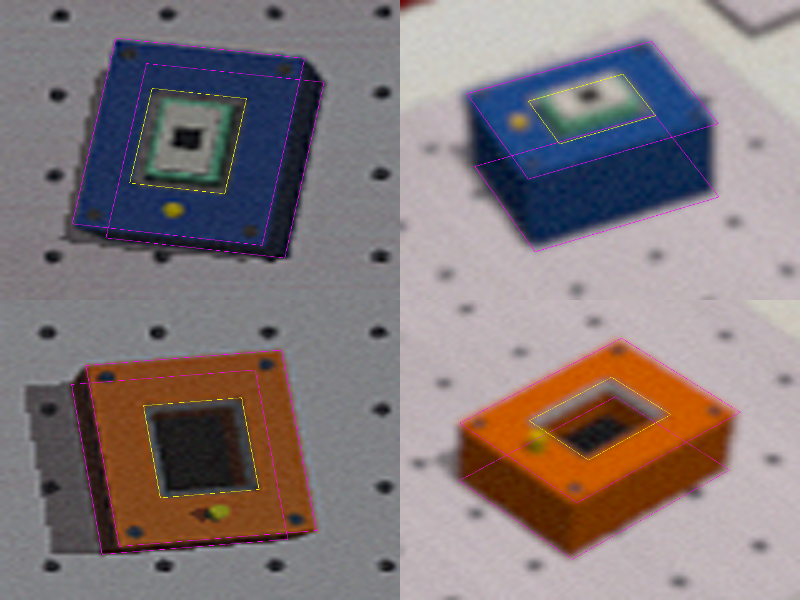

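```bash
cat > m2.py <<'E'
from h import *
D={c:viewer.get_image(c) for c in("top","side")}
G={}
for c in D:
    im=cv2.GaussianBlur(cv2.resize(D[c]["pixels"],None,fx=4,fy=4,interpolation=cv2.INTER_CUBIC).astype(np.float32),(0,0),2.5)
    G[c]=[cv2.Sobel(im,cv2.CV_32F,1,0),cv2.Sobel(im,cv2.CV_32F,0,1)]
def rect(p,dx,dy):
    b=box(p[0],p[1],p[2],p[3],dx,dy,0)[::2]; return [(b[i],b[j]) for i,j in((0,1),(1,3),(3,2),(2,0))]
def score(p,cams,rs):
    t=0
    for c in cams:
        for r in rs:
            for a,b in rect(p,*r):
                q=(proj(D[c],a+(b-a)*np.linspace(.06,.94,40)[:,None])+.5)*4-.5
                v=q[-1]-q[0];n=np.array([-v[1],v[0]])/np.hypot(*v)
                mx,my=q.astype(np.float32).T
                g=[cv2.remap(G[c][k],mx[None],my[None],cv2.INTER_LINEAR)[0] for k in(0,1)]
                t+=np.abs((g[0]*n[0]+g[1]*n[1]).mean(0)).sum()/4  # mean along edge per channel
    return t
def opt(p0,cams,rs,fz=None):
    best=None
    for k in range(12):
        rng=np.random.default_rng(k);a=np.array(p0)+rng.normal(0,[.004,.004,.005,.03])
        f=lambda p:-score([p[0],p[1],fz if fz else p[2],p[3]],cams,rs)
        r=minimize(f,a,method="Nelder-Mead",options=dict(xatol=1e-5,fatol=1e-3,initial_simplex=np.vstack([a]+[a+e for e in np.diag([.004,.004,.004,.04])])))
        if best is None or r.fun<best.fun:best=r
    return np.round(best.x,4),round(best.fun,1)
P=dict(blue=[.6016,.1803,.0626,-.1526],orange=[.5579,-.1565,.0677,.1139])
if __name__=="__main__":
  for n in P:
    rs=[(.11,.084)]+([(.056,.042)] if n=="orange" else [])
    print(n,"joint",opt(P[n],("top","side"),rs))
    for c in D:print("   ",c,"z=.072",opt(P[n],(c,),rs,.072))
  print("cap top: ",opt([.6016,.1803,.08,-.15],("top","side"),[(.038,.024),(.012,.012)]))
  for c in D:print("   ",c,"z=.081",opt([.6016,.1803,.08,-.15],(c,),[(.038,.024),(.012,.012)],.081))
E
python3 m2.py
```

```text
blue joint (array([ 0.6001,  0.1791,  0.0662, -0.1418]), np.float64(-259.5))
    top z=.072 (array([ 0.5991,  0.1778,  0.05  , -0.1435]), np.float64(-124.4))
    side z=.072 (array([ 0.5956,  0.1742,  0.0729, -0.1389]), np.float64(-139.9))
orange joint (array([ 0.5575, -0.1563,  0.0681,  0.113 ]), np.float64(-578.1))
    top z=.072 (array([ 0.5572, -0.1557,  0.0743,  0.1127]), np.float64(-299.2))
    side z=.072 (array([ 0.5546, -0.1581,  0.0711,  0.1129]), np.float64(-287.2))
cap top:  (array([ 0.6005,  0.1785,  0.0757, -0.1478]), np.float64(-755.2))
    top z=.081 (array([ 0.5997,  0.1773,  0.0767, -0.1564]), np.float64(-432.5))
    side z=.081 (array([ 0.5966,  0.174 ,  0.0955, -0.1054]), np.float64(-335.8))
```

```bash
python3 -m pendant '[[-30,-11,0,0,0,-1,0],[-75,-28,0,0,0,-3,0],[-120,-44,0,0,0,-5,0],[-165,-61,0,0,0,-7,0],[-210,-77,0,0,0,-9,0],[-255,-94,0,0,0,-11,0],[-300,-110,0,0,0,-11,0],[-345,-127,0,0,0,-11,0],[-390,-143,0,0,0,-11,0],[-435,-160,0,0,0,-11,0]]' 30
python3 - <<'E'
from h import *
from scipy.spatial.transform import Rotation as R
s=ctrl.state();M=R.from_quat(np.roll(s["tool_rot"],-1)).as_matrix()
print(s["clock"],s["eef_pos"],M.round(4).tolist(),(M.T@(np.array([.598,.176,.15])-s["eef_pos"])*1000).round(1), s["contact_force"])
E
```

```text
clock: 2.1
eef_pos: [0.5406, 0.2234, 0.2314]
tool_rot: [0.0, 0.072, 0.997, 0.0]
contact_force: [-0.2, 1.1, -0.0]
grip_width: 0.0002
grip_force: 0.0
2.1 [0.54056974 0.22335232 0.23141756] [[-0.9897, 0.1434, 0.0002], [0.1434, 0.9897, 0.0001], [-0.0002, 0.0002, -1.0]] [-63.6 -38.6  81.4] [-0.16507384  1.08291068 -0.0216641 ]
```

```bash
python3 -m pendant '[[-20,-12,10,0,0,0,0],[-42,-26,30,0,0,0,0],[-60,-36,55,0,0,0,0],[-64,-39,80,0,0,0,0],[-64,-39,100,0,0,0,0],[-64,-39,116,0,0,0,0],[-64,-39,121,0,0,0,0],[-64,-39,121,0,0,0,0]]'
python3 - <<'E'
from h import *
s=ctrl.state();print(s["clock"],s["eef_pos"],s["contact_force"])
v=[]
for c in("top","side"):
    d=viewer.get_image(c);u=proj(d,s["eef_pos"])[0];x,y=(u-[25,19]).astype(int)
    g=cv2.resize(d["pixels"][max(y-19,0):y+57,x-25:x+75,::-1],(400,304),interpolation=3);v.append(g);print(c,u-[x-25,max(y-19,0)])
    q=tuple(((u-[x-25,max(y-19,0)]+.5)*4).astype(int).tolist());cv2.circle(g,q,3,(255,0,255),1)
cv2.imwrite("pics/ab.png",np.hstack(v))
E
```

```text
clock: 2.9
eef_pos: [0.5968, 0.1771, 0.11]
tool_rot: [-0.0, 0.072, 0.997, -0.0]
contact_force: [0.1, -0.2, 0.7]
grip_width: -0.0003
grip_force: 0.0
2.9 [0.59683132 0.17710736 0.10999278] [ 0.13916027 -0.2053747   0.74739353]
top [50.22732854 38.15480623]
side [50.0009008  38.93822282]
```

View pics/ab.png

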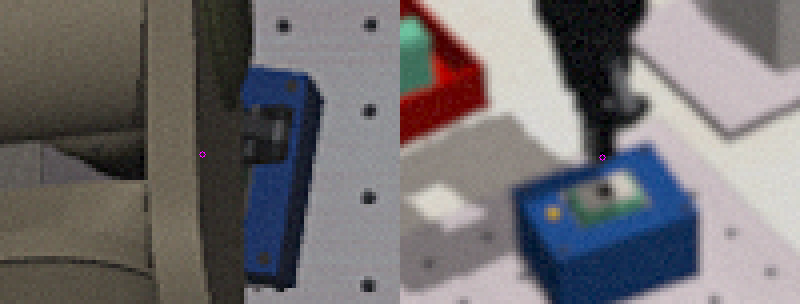

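```bash
python3 -m pendant '[[0,0,8,0,0,0,0],[0,0,16,0,0,0,0],[0,0,21,0,0,0,0],[0,0,24,0,0,0,0],[0,0,25,0,0,0,0],[0,0,26,0,0,0,0],[0,0,27,0,0,0,0],[0,0,28,0,0,0,0],[0,0,29,0,0,0,0]]'
```

```text
clock: 3.9
eef_pos: [0.597, 0.1771, 0.0814]
tool_rot: [0.0, 0.072, 0.997, -0.0]
contact_force: [0.4, -0.3, 0.1]
grip_width: 0.0004
grip_force: 0.0
```

```bash
python3 -m pendant '[[0,0,1,0,0,0,0],[0,0,2,0,0,0,0]]'
```

```text
clock: 4.1
eef_pos: [0.597, 0.1771, 0.0797]
tool_rot: [0.0, 0.072, 0.997, 0.0]
contact_force: [-1.5, -0.4, 4.9]
grip_width: 0.0002
grip_force: 2.3
```

```bash
python3 -m pendant '[[0,0,1,0,0,0,0],[0,0,2,0,0,0,0]]'
```

```text
clock: 4.3
eef_pos: [0.597, 0.1772, 0.0779]
tool_rot: [0.0, 0.072, 0.997, 0.0]
contact_force: [-2.5, -0.2, 5.7]
grip_width: 0.0001
grip_force: 3.2
```

```bash
python3 -m pendant '[[0,0,1,0,0,0,0]]'
```

```text
clock: 4.4
eef_pos: [0.597, 0.1771, 0.077]
tool_rot: [0.0, 0.072, 0.997, 0.0]
contact_force: [-2.2, -0.2, 7.1]
grip_width: 0.0001
grip_force: 3.6
```

```bash
python3 -m pendant '[[0,0,1,0,0,0,0]]'
```

```text
clock: 4.5
eef_pos: [0.597, 0.1772, 0.0761]
tool_rot: [0.0, 0.072, 0.997, 0.0]
contact_force: [-2.9, 0.5, 8.2]
grip_width: -0.0001
grip_force: 3.7
```

```bash
python3 -m pendant '[[0,0,0.8,0,0,0,0]]'
```

```text
clock: 4.6
eef_pos: [0.597, 0.1771, 0.0753]
tool_rot: [0.0, 0.072, 0.997, 0.0]
contact_force: [-2.6, -0.2, 6.6]
grip_width: 0.0003
grip_force: 3.6
```

```bash
python3 -m pendant '[[0,0,0.8,0,0,0,0]]'
```

```text
clock: 4.7
eef_pos: [0.597, 0.1772, 0.0745]
tool_rot: [0.0, 0.072, 0.997, 0.0]
contact_force: [-3.2, -0.0, 9.4]
grip_width: -0.0
grip_force: 4.4
```

```bash
python3 -m pendant '[[0,0,0.5,0,0,0,0]]'
```

```text
clock: 4.8
eef_pos: [0.597, 0.1772, 0.0742]
tool_rot: [0.0, 0.072, 0.997, 0.0]
contact_force: [-3.9, 0.2, 9.7]
grip_width: -0.0001
grip_force: 5.1
```

```bash
python3 -m pendant '[[0,0,0.4,0,0,0,0],[0,0,0.4,0,0,0,0]]'
```

```text
clock: 5.0
eef_pos: [0.597, 0.1772, 0.074]
tool_rot: [0.0, 0.072, 0.997, 0.0]
contact_force: [-4.5, 0.0, 9.1]
grip_width: -0.0003
grip_force: 5.1
```

```bash
python3 -m pendant '[[0,0,0.4,0,0,0,0],[0,0,0.4,0,0,0,0]]'
```

```text
clock: 5.2
eef_pos: [0.597, 0.1772, 0.0738]
tool_rot: [0.001, 0.072, 0.997, 0.0]
contact_force: [-4.8, 0.4, 10.6]
grip_width: -0.0002
grip_force: 5.7
```

```bash
python3 -m pendant '[[0,0,0.4,0,0,0,0],[0,0,0.4,0,0,0,0],[0,0,0.4,0,0,0,0]]'
```

```text
clock: 5.5
eef_pos: [0.597, 0.1772, 0.0736]
tool_rot: [0.001, 0.072, 0.997, 0.0]
contact_force: [-4.9, 0.0, 12.8]
grip_width: 0.0
grip_force: 6.3
```

```bash
python3 -m pendant '[[0,0,-3,0,0,0,0],[0,0,-7,0,0,0,0],[0,0,-12,0,0,0,0],[0,0,-18,0,0,0,0],[0,0,-25,0,0,0,0.1],[0,0,-32,0,0,0,0.4],[0,0,-40,0,0,0,0.65],[0,0,-40,0,0,0,0.65],[0,0,-40,0,0,0,0.65]]'
python3 - <<'E'
from h import *
s=ctrl.state();print(s["eef_pos"],s["grip_width"])
d=viewer.get_image("side");g=cv2.resize(d["pixels"][165:230,255:345,::-1],(720,520),interpolation=3)
cv2.imwrite("pics/pop.png",g)
E
```

```text
clock: 6.4
eef_pos: [0.597, 0.1771, 0.1121]
tool_rot: [0.0, 0.072, 0.997, 0.0]
contact_force: [-0.8, 0.1, 0.3]
grip_width: 0.0554
grip_force: 0.0
[0.59695584 0.17707788 0.11210416] 0.05542913247312877
```

View pics/pop.png

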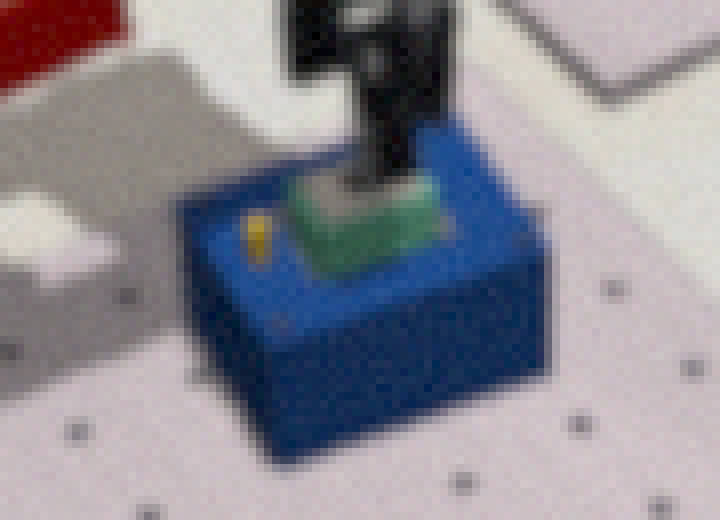

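```bash
python3 -m pendant '[[0,0,10,0,0,0,0.62],[0,0,20,0,0,0,0.62],[0,0,28,0,0,0,0.62],[0,0,33,0,0,0,0.62],[0,0,36,0,0,0,0.62],[0,0,37,0,0,0,0.5],[0,0,37,0,0,0,0.44],[0,0,37,0,0,0,0.42],[0,0,37,0,0,0,0.40]]' 20
```

```text
clock: 7.35
eef_pos: [0.5971, 0.1771, 0.0753]
tool_rot: [0.0, 0.072, 0.997, 0.0]
contact_force: [0.7, 0.2, -0.5]
grip_width: 0.0341
grip_force: 0.0
```

```bash
python3 -m pendant '[[0,0,0,0,0,0,0.38],[0,0,0,0,0,0,0.38]]'
```

```text
clock: 7.55
eef_pos: [0.5971, 0.1769, 0.0753]
tool_rot: [0.0, 0.072, 0.997, -0.0]
contact_force: [0.6, -1.9, 1.4]
grip_width: 0.0326
grip_force: 0.7
```

```bash
python3 -m pendant '[[0,-0.7,0,0,0,0,0.38],[0,-1.2,0,0,0,0,0.38],[0,-1.2,0,0,0,0,0.36],[0,-1.2,0,0,0,0,0.3],[0,-1.2,0,0,0,0,0.25],[0,-1.2,0,0,0,0,0.2]]' 35
```

```text
clock: 8.15
eef_pos: [0.5968, 0.1758, 0.0752]
tool_rot: [0.0, 0.072, 0.997, -0.0]
contact_force: [-1.8, -2.7, 1.6]
grip_width: 0.029
grip_force: 38.7
```

```bash
python3 -m pendant '[[0,0,-2,0,0,0,0.2],[0,0,-6,0,0,0,0.2],[0,0,-12,0,0,0,0.2],[0,0,-20,0,0,0,0.2],[0,0,-30,0,0,0,0.2],[0,0,-42,0,0,0,0.2],[0,0,-56,0,0,0,0.2],[0,0,-68,0,0,0,0.2],[0,0,-76,0,0,0,0.2],[0,0,-80,0,0,0,0.2]]' 40
python3 - <<'E'
from m2 import *
from scipy.spatial.transform import Rotation as R
s=ctrl.state();M=R.from_quat(np.roll(s["tool_rot"],-1)).as_matrix()
print(s["eef_pos"],s["contact_force"],s["grip_width"])
# orange target: averaged relative
T=np.array([.5968-.0415,.1758-.333,s["eef_pos"][2]]);print(T,(M.T@(T-s["eef_pos"])*1000).round(1))
d=D["side"];u=proj(d,s["eef_pos"])[0].astype(int);print(u)
cv2.imwrite("pics/lift.png",cv2.resize(d["pixels"][u[1]-45:u[1]+75,u[0]-80:u[0]+80,::-1],(640,480),interpolation=3))
E
```

```text
clock: 9.15
eef_pos: [0.597, 0.1759, 0.1562]
tool_rot: [0.001, 0.072, 0.997, 0.0]
contact_force: [1.4, 0.3, -1.0]
grip_width: 0.0291
grip_force: 39.6
[0.59689619 0.17589112 0.15548729] [ 0.3137136   0.23614354 -1.50293453] 0.02922098329679805
[ 0.5553     -0.1572      0.15548729] [-6.600e+00 -3.356e+02 -1.000e-01]
[298 169]
```

View pics/lift.png

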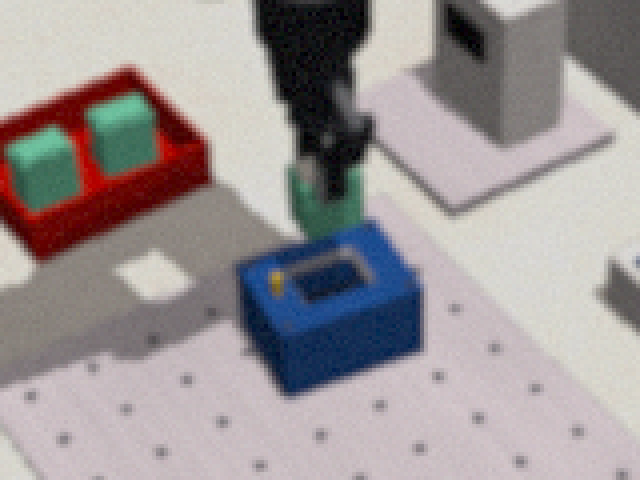

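```bash
python3 -m pendant '[[0,-12,0,0,0,-1,0.2],[-1,-36,0,0,0,-2,0.2],[-1,-70,0,0,0,-4,0.2],[-2,-108,0,0,0,-6,0.2],[-3,-146,0,0,0,-8,0.2],[-4,-184,0,0,0,-10,0.2],[-5,-222,0,0,0,-12,0.2],[-5,-260,0,0,0,-13.5,0.2],[-6,-295,0,0,0,-14.6,0.2],[-6,-320,0,0,0,-14.6,0.2]]'
python3 -m pendant '[[0,0,0,0,0,0,0.2],[0,0,0,0,0,0,0.2]]'
python3 - <<'E'
from h import *
from scipy.spatial.transform import Rotation as R
s=ctrl.state();M=R.from_quat(np.roll(s["tool_rot"],-1)).as_matrix()
T=np.array([.5969-.042,.1758-.333,.13])
print(s["eef_pos"],s["contact_force"],s["grip_width"],"yaw",np.arctan2(-M[0,1],M[1,1]),(M.T@(T-s["eef_pos"])*1000).round(1))
E
```

```text
clock: 10.25
eef_pos: [0.5562, -0.1438, 0.1544]
tool_rot: [-0.001, -0.055, 0.998, 0.0]
contact_force: [1.0, 0.9, -2.0]
grip_width: 0.0287
grip_force: 39.7
clock: 10.45
eef_pos: [0.5566, -0.1416, 0.1544]
tool_rot: [-0.0, -0.055, 0.998, 0.0]
contact_force: [-0.1, 0.5, -0.5]
grip_width: 0.0288
grip_force: 39.8
[ 0.55658027 -0.14163967  0.15443557] [-0.07082966  0.52859326 -0.5440407 ] 0.028784544906271543 yaw 0.10995318684939724 [  3.4 -15.3  24.4]
```

```bash
python3 -m pendant '[[1,-6,0,0,0,0,0.2],[3,-13,5,0,0,0,0.2],[3.4,-15.3,15,0,0,0,0.2],[3.4,-15.3,25,0,0,0,0.2],[3.4,-15.3,33,0,0,0,0.2],[3.4,-15.3,38,0,0,0,0.2],[3.4,-15.3,40,0,0,0,0.2],[3.4,-15.3,40,0,0,0,0.2]]'
python3 - <<'E'
from h import *
s=ctrl.state();print(s["eef_pos"],s["contact_force"])
v=[]
for c,(x,y) in dict(top=(345,170),side=(310,230)).items():
    d=viewer.get_image(c);g=cv2.resize(d["pixels"][y:y+100,x:x+100,::-1],(400,400),interpolation=3)
    z=s["eef_pos"][2]-.0332
    b=box(s["eef_pos"][0],s["eef_pos"][1],z,.111,.044,.03,.05);w=box(.5555,-.157,.072,.113,.056,.042,0)
    for bb,col in((b,(255,0,255)),(w,(255,255,0))):
        q=[tuple(((p-[x,y]+.5)*4).astype(int).tolist()) for p in proj(d,bb)]
        for i,j in((0,2),(2,6),(6,4),(4,0)):cv2.line(g,q[i],q[j],col,1)
    v.append(g)
cv2.imwrite("pics/over.png",np.hstack(v))
E
```

```text
clock: 11.25
eef_pos: [0.5552, -0.1571, 0.1148]
tool_rot: [-0.0, -0.056, 0.998, 0.0]
contact_force: [0.7, 0.1, -2.5]
grip_width: 0.0287
grip_force: 39.8
[ 0.55519093 -0.15710819  0.11481478] [ 0.6850277   0.11504609 -2.52509296]
```

View pics/over.png

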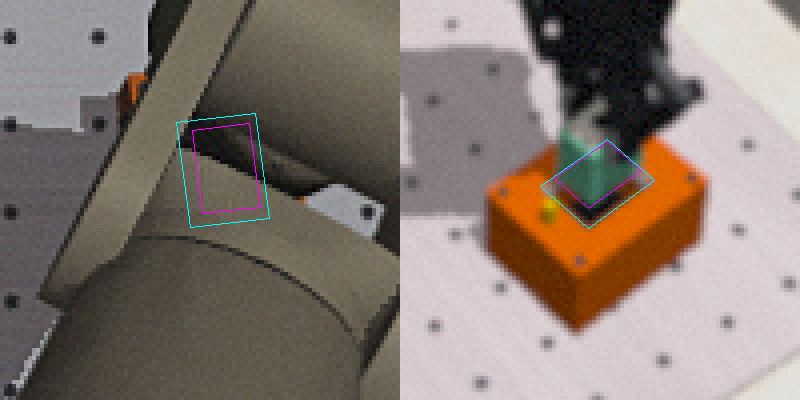

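```bash
python3 -m pendant '[[0,0,4,0,0,0,0.2],[0,0,8,0,0,0,0.2],[0,0,10,0,0,0,0.2],[0,0,12,0,0,0,0.2],[0,0,14,0,0,0,0.2]]'
```

```text
clock: 11.85
eef_pos: [0.5552, -0.1572, 0.1009]
tool_rot: [-0.0, -0.055, 0.998, 0.0]
contact_force: [-0.8, 0.3, -2.4]
grip_width: 0.0292
grip_force: 39.8
```

```bash
python3 -m pendant '[[0,0,1,0,0,0,0.2],[0,0,2,0,0,0,0.2],[0,0,3,0,0,0,0.2]]'
```

```text
clock: 12.15
eef_pos: [0.5552, -0.1573, 0.098]
tool_rot: [0.0, -0.055, 0.998, -0.0]
contact_force: [-0.1, 0.1, -2.3]
grip_width: 0.029
grip_force: 39.8
```

Past the bevel with no contact; continue down.

```bash
python3 -m pendant '[[0,0,1.5,0,0,0,0.2],[0,0,3,0,0,0,0.2],[0,0,4.5,0,0,0,0.2],[0,0,6,0,0,0,0.2],[0,0,8,0,0,0,0.2]]'
```

```text
clock: 12.65
eef_pos: [0.5552, -0.1573, 0.0899]
tool_rot: [0.0, -0.055, 0.998, -0.0]
contact_force: [-0.2, 0.3, -1.7]
grip_width: 0.0289
grip_force: 39.8
```

```bash
python3 -m pendant '[[0,0,2,0,0,0,0.2],[0,0,4,0,0,0,0.2],[0,0,6,0,0,0,0.2],[0,0,8,0,0,0,0.2],[0,0,10,0,0,0,0.2],[0,0,11.5,0,0,0,0.2],[0,0,12.5,0,0,0,0.2],[0,0,13,0,0,0,0.2]]'
```

```text
clock: 13.45
eef_pos: [0.5552, -0.1573, 0.0769]
tool_rot: [-0.0, -0.055, 0.998, 0.0]
contact_force: [-0.6, -0.5, -1.5]
grip_width: 0.0291
grip_force: 39.8
```

```bash
python3 -m pendant '[[0,0,0.8,0,0,0,0.2],[0,0,1.5,0,0,0,0.2],[0,0,1.5,0,0,0,0.2]]'
```

```text
clock: 13.75
eef_pos: [0.5552, -0.1572, 0.0755]
tool_rot: [-0.0, -0.055, 0.998, 0.0]
contact_force: [-0.1, -1.0, -1.6]
grip_width: 0.0288
grip_force: 39.8
```

```bash
python3 -m pendant '[[0,0,0,0,0,0,0.4],[0,0,0,0,0,0,0.5],[0,0,0,0,0,0,0.62],[0,0,0,0,0,0,0.62],[0,0,-4,0,0,0,0.62],[0,0,-12,0,0,0,0.62],[0,0,-24,0,0,0,0.62],[0,0,-34,0,0,0,0.62],[0,0,-38,0,0,0,0.4],[0,0,-38,0,0,0,0.2]]' 30
python3 -m pendant '[[0,0,0,0,0,0,0],[0,0,0,0,0,0,0],[0,0,0,0,0,0,0],[0,0,0,0,0,0,0]]'
python3 - <<'E'
from h import *
d=viewer.get_image("side");cv2.imwrite("pics/rel.png",cv2.resize(d["pixels"][235:325,310:400,::-1],(540,540),interpolation=3))
E
```

```text
clock: 14.75
eef_pos: [0.5555, -0.1574, 0.1145]
tool_rot: [0.001, -0.055, 0.998, -0.0]
contact_force: [-0.0, 0.1, -0.4]
grip_width: 0.0248
grip_force: 0.0
clock: 15.15
eef_pos: [0.5551, -0.1572, 0.1132]
tool_rot: [-0.0, -0.055, 0.998, 0.0]
contact_force: [-0.3, 0.6, -0.5]
grip_width: -0.0001
grip_force: 0.0
```

View pics/rel.png

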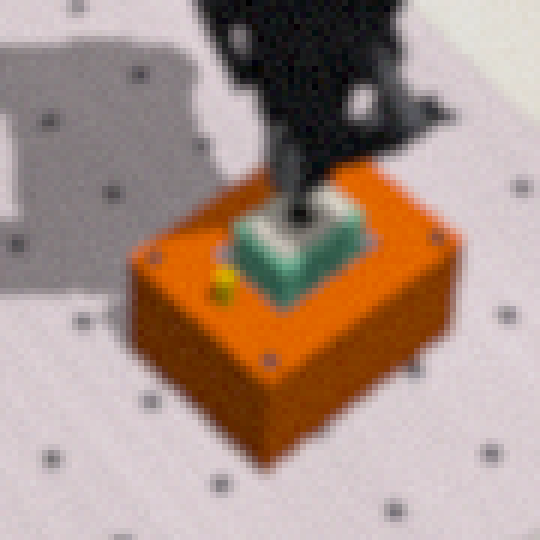

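```bash
python3 -m pendant '[[0,0,6,0,0,0,0],[0,0,12,0,0,0,0],[0,0,16,0,0,0,0],[0,0,18,0,0,0,0],[0,0,19,0,0,0,0],[0,0,20,0,0,0,0],[0,0,21,0,0,0,0],[0,0,22,0,0,0,0],[0,0,23,0,0,0,0],[0,0,24,0,0,0,0]]'
```

```text
clock: 16.2
eef_pos: [0.5553, -0.1573, 0.0898]
tool_rot: [0.0, -0.055, 0.998, -0.0]
contact_force: [-1.4, 0.7, 3.3]
grip_width: -0.0
grip_force: 1.8
```

```bash
python3 -m pendant '[[0,0,1,0,0,0,0],[0,0,2,0,0,0,0],[0,0,3,0,0,0,0],[0,0,4,0,0,0,0],[0,0,5,0,0,0,0],[0,0,6,0,0,0,0],[0,0,7,0,0,0,0],[0,0,8,0,0,0,0]]'
```

```text
clock: 17.0
eef_pos: [0.5553, -0.1573, 0.0816]
tool_rot: [0.0, -0.055, 0.998, -0.0]
contact_force: [-1.0, 0.8, 5.6]
grip_width: 0.0002
grip_force: 2.8
```

```bash
python3 -m pendant '[[0,0,1,0,0,0,0],[0,0,2,0,0,0,0],[0,0,3,0,0,0,0]]'
```

```text
clock: 17.3
eef_pos: [0.5553, -0.1573, 0.0787]
tool_rot: [0.0, -0.055, 0.998, -0.0]
contact_force: [-1.2, -0.2, 5.8]
grip_width: 0.0001
grip_force: 3.3
```

```bash
python3 -m pendant '[[0,0,1,0,0,0,0]]'
```

```text
clock: 17.4
eef_pos: [0.5553, -0.1573, 0.0777]
tool_rot: [0.0, -0.055, 0.998, -0.0]
contact_force: [-1.6, 0.2, 6.6]
grip_width: -0.0002
grip_force: 3.4
```

```bash
python3 -m pendant '[[0,0,0.7,0,0,0,0]]'
```

```text
clock: 17.5
eef_pos: [0.5553, -0.1573, 0.077]
tool_rot: [0.0, -0.055, 0.998, -0.0]
contact_force: [-1.3, 1.5, 7.4]
grip_width: -0.0003
grip_force: 3.4
```

```bash
python3 -m pendant '[[0,0,0.7,0,0,0,0]]'
```

```text
clock: 17.6
eef_pos: [0.5553, -0.1573, 0.0763]
tool_rot: [0.0, -0.055, 0.998, -0.0]
contact_force: [-2.0, 1.5, 6.4]
grip_width: -0.0
grip_force: 3.5
```

```bash
python3 -m pendant '[[0,0,0.6,0,0,0,0]]'
```

```text
clock: 17.7
eef_pos: [0.5553, -0.1573, 0.0757]
tool_rot: [0.0, -0.055, 0.998, -0.0]
contact_force: [-1.3, 0.4, 7.2]
grip_width: 0.0001
grip_force: 3.5
```

```bash
python3 -m pendant '[[0,0,0.5,0,0,0,0]]'
```

```text
clock: 17.8
eef_pos: [0.5553, -0.1573, 0.0753]
tool_rot: [0.0, -0.056, 0.998, -0.0]
contact_force: [-1.7, 0.5, 8.4]
grip_width: 0.0004
grip_force: 3.6
```

```bash
python3 -m pendant '[[0,0,0.5,0,0,0,0],[0,0,0.5,0,0,0,0]]'
```

```text
clock: 18.0
eef_pos: [0.5553, -0.1573, 0.0747]
tool_rot: [0.0, -0.056, 0.998, -0.0]
contact_force: [-0.7, -0.2, 6.9]
grip_width: -0.0
grip_force: 3.2
```

```bash
python3 -m pendant '[[0,0,0.5,0,0,0,0],[0,0,0.5,0,0,0,0]]'
```

```text
clock: 18.2
eef_pos: [0.5553, -0.1573, 0.0742]
tool_rot: [0.0, -0.055, 0.998, -0.0]
contact_force: [-0.8, 1.1, 7.0]
grip_width: 0.0003
grip_force: 3.3
```

```bash
python3 -m pendant '[[0,0,0.5,0,0,0,0],[0,0,0.5,0,0,0,0]]'
```

```text
clock: 18.4
eef_pos: [0.5553, -0.1573, 0.0739]
tool_rot: [0.0, -0.056, 0.998, -0.0]
contact_force: [-2.1, 0.1, 7.5]
grip_width: 0.0001
grip_force: 3.9
```

```bash
python3 -m pendant '[[0,0,0.5,0,0,0,0],[0,0,0.5,0,0,0,0]]'
```

```text
clock: 18.6
eef_pos: [0.5553, -0.1573, 0.0735]
tool_rot: [0.0, -0.056, 0.998, -0.0]
contact_force: [-2.6, 0.4, 9.1]
grip_width: -0.0002
grip_force: 4.6
```

```bash
python3 -m pendant '[[0,0,0.5,0,0,0,0],[0,0,0.5,0,0,0,0]]'
```

```text
clock: 18.8
eef_pos: [0.5553, -0.1573, 0.0732]
tool_rot: [0.0, -0.056, 0.998, -0.0]
contact_force: [-3.5, 0.6, 10.7]
grip_width: -0.0002
grip_force: 5.4
```

```bash
python3 -m pendant '[[0,0,0.3,0,0,0,0],[0,0,0.3,0,0,0,0]]'
```

```text
clock: 19.0
eef_pos: [0.5552, -0.1573, 0.073]
tool_rot: [0.0, -0.056, 0.998, -0.0]
contact_force: [-3.0, 1.7, 11.5]
grip_width: -0.0001
grip_force: 5.9
```

```bash
python3 -m pendant '[[0,0,0.2,0,0,0,0],[0,0,0.2,0,0,0,0],[0,0,0.2,0,0,0,0]]'
```

```text
clock: 19.3
eef_pos: [0.5553, -0.1573, 0.073]
tool_rot: [0.0, -0.056, 0.998, -0.0]
contact_force: [-3.8, 0.9, 12.1]
grip_width: -0.0001
grip_force: 6.2
```

```bash
python3 -m pendant '[[0,0,-1,0,0,0,0],[0,0,-3,0,0,0,0],[0,0,-5,0,0,0,0],[0,0,-8,0,0,0,0],[0,0,-12,0,0,0,0],[0,0,-20,0,0,0,0],[0,0,-35,0,0,0,0],[0,0,-60,0,0,0,0],[0,0,-90,0,0,0,0],[0,0,-120,0,0,0,0]]'
python3 -m pendant '[[-20,0,-10,0,0,0,0],[-40,50,-20,0,0,0,0],[-40,90,-20,0,0,0,0],[-40,130,-20,0,0,0,0],[-40,150,-20,0,0,0,0],[-40,160,-20,0,0,0,0],[-40,160,-20,0,0,0,0],[-40,160,-20,0,0,0,0]]'
python3 - <<'E'
from h import *
v=[]
for c,x,y,w,h in (("side",265,170,133,150),("top",330,160,133,150)):
    d=viewer.get_image(c);v.append(cv2.resize(d["pixels"][y:y+h,x:x+w,::-1],(399,450),interpolation=3))
cv2.imwrite("pics/end.png",np.hstack(v))
E
```

```text
clock: 20.3
eef_pos: [0.5549, -0.1571, 0.1933]
tool_rot: [-0.0, -0.055, 0.998, 0.0]
contact_force: [0.8, -0.0, -0.5]
grip_width: -0.0001
grip_force: 0.0
clock: 21.1
eef_pos: [0.5774, 0.0053, 0.2121]
tool_rot: [-0.0, -0.055, 0.998, -0.0]
contact_force: [-0.1, -0.5, -0.7]
grip_width: -0.0003
grip_force: 0.0
```

View pics/end.png

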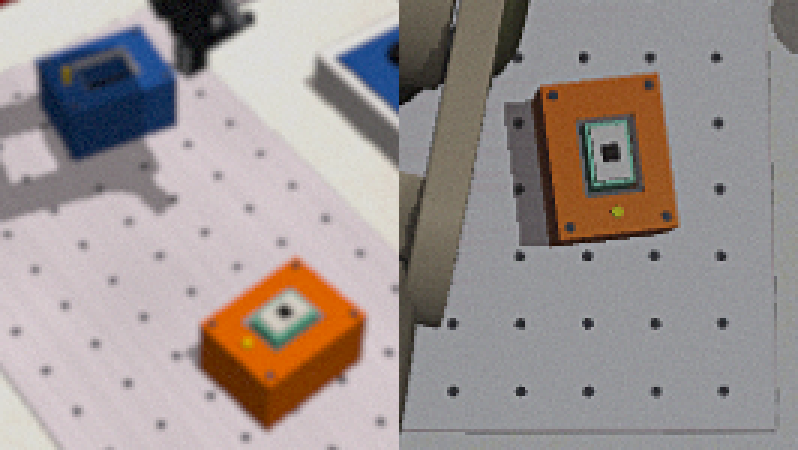

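The picture shows the housing low and locked in the orange nest (side crop 285,312), with its pin short. The blue nest is empty with its pin up (68,75).

```bash
python3 -c "
from station import ctrl
print(ctrl.sign_off())"
```

```text
the job is handed in; nothing more can be done
None
```

The job is handed in: the housing is pressed down and locked upright in the orange reading nest, the blue nest is empty and raised, the highest force I read while pressing was about 13 N, and it took about 21 s.

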